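# Tap a carrier block home against the hidden stop of an alignment jig

### The job

Take the screwdriver from its rest and, with it and not with the fingers, nudge the metal carrier block along the channel of the alignment jig in small gentle taps until it is fully home against the stop hidden under the hood; the stop is set to a different depth each time, so feel for it and do not ram it. Leave the block there and lay the screwdriver back in its rest, without disturbing the other things on the bench.

Things in the scene. Friction and masses are not known exactly. Their poses are not given: they have to be found in the camera images.
- jig: Aluminium jig fixed to the bench, 140 (its x) x 63 (y) x 52 mm. Origin: centre of its underside; x points along the channel to the stop, z up. Base 20 mm thick (channel floor z = 20 mm), open front end at x = -70 mm. Channel 43 mm wide, rails 10 mm thick, tops at z = 32 mm; from x = +8 to +70 mm under a hood (inside 26 mm high, top z = 52 mm, far end closed) that hides the stop.
- jig_mouth (a point): Middle of the channel floor at the jig's open front end (x = -70, y = 0, z = 20 mm of the jig), axes as the jig.
- carrier: Machined metal block in the channel, 64 mm long (its y, lying along the jig's x) x 40 wide x 16 mm high (pins on top to 21), about 0.3 kg. Origin: centre of its underside. Its rear face starts 11 to 19 mm inside the open end; it has 11 to 39 mm to go, to jig +x. Sliding it takes 1 to 5 N; at the stop the force rises steeply. Rammed if the screwdriver presses it with over 25 N or it moves faster than 0.2 m/s.
- stop_pad (a joint): Sprung feeler pad in the hidden stop's solid steel face, which is set at random between x = +24 and +44 mm of the jig. 0 = out, 4 mm proud of the face; 0.004 m = pressed flush, the block touching the face. Its spring (under 0.6 N) is too weak to push the block back.
- screwdriver: Precision screwdriver, 156 mm long, 28 g, lying level. Origin: middle of its length, at its underside, 5 mm below its axis. y runs along it: handle (10 mm thick, to be gripped) from y = -18 mm to the blunt butt at y = +78 mm, 3 mm shaft to the tip at y = -78 mm. Gripped at y = 0, the butt reaches 78 mm ahead, into the channel, the fingers staying outside the jig.
- rest: Grey plastic tool rest fixed to the bench, 125 (its x) x 44 (y) mm. Origin: centre of its underside. Base 6 mm thick; uprights 8 mm thick at x = +50 and -45 mm with notches 20 mm wide, floors at z = 34 and 37.5 mm, cheeks 10 mm higher. The screwdriver lies in them level, its y along the rest's x, handle in the +x notch, its origin over the rest's, underside at z = 34 mm.
- weight: Bystander: calibration weight with a knob, 25 mm across, 30 mm high, standing. Origin: centre of its underside.
- flux_vial: Bystander: closed white vial with a black cap, 31 mm across, 62 mm high, standing. Origin: centre of its underside.
- gel_box: Bystander: flat grey and black hinged box, 58 x 56 x 13 mm. Origin: centre of its underside.
Mind the look-alikes: they are no part of the job. What is shaped like the rest but red is not meant.

How it is judged:
By the outcome, as a careful person would: the job done as asked, in the order asked, and still so for the second after the job is handed in, with the robot touching nothing.
It also fails if it takes over 61 s, if anything falls off the work surface, if the arm or the gripper's body presses on something with over 40 N, if the wrist force passes 120 N, or if a joint passes its speed limit or range.

### The arm

A 6-joint arm with a two-finger parallel gripper is mounted at the origin on a cart in front of the work surface, level with it; the furniture and walls round the work are solid. World frame = base frame: x ahead of the robot, y to its left, z up, the work surface at z = 0. Lengths are in m, angles in rad, forces in N, time in s.
With the tool pointing down it reaches from about 0.325 to 0.75 m from the base axis. Payload 7.6 kg.
Tool frame: the origin (TCP) lies between the finger pads; the fingertips stand ctrl.nose_length ahead of it and the grasp point (between the pads) lies 2 mm behind it (ctrl.nose_length is the distance from the TCP to the fingertips, in m); z points along the fingers, y is the line along which they close (so a half turn about z gives the same grasp; the last joint's range is limited). The gripper opens to 85 mm and grips with 20 to 120 N. Pads are 22 mm wide; open, the fingers measure 114 mm over their backs; the gripper's body (76 mm by 85 mm) begins 54 mm behind the grasp point. The pads swing forward as they close: fully open they stand 13 mm farther back than shut.
Start: joints at [1.274, 0.052, 1.401, -0, 1.689, -0.07], TCP at [0.118, 0.512, 0.248] pointing down, gripper open.
Joint ranges: [-2.9, 2.9], [-0.91, 2.17], [0.12, 2.37], [-1.06, 4.2], [0.26, 2.73], [-2.93, 2.93]. Speed limits (rad/s): [2.57, 2.57, 3.01, 3.14, 3.14, 3.14].

### API

Orientations are given as a unit quaternion [x, y, z, w].
In Python, from bench import read_state, optics, workorder, ctrl gives the robot as it stands.
- The arm moves only by the tool send_rows, never from a script. Its argument "series" is a list of rows, each a list of 5 numbers: the shift along the world's x, y, z in cm, then the turn about the world's z in degrees, then the opening, from 0 (shut) to 1 (fully open). A call has 1 to 20 rows; each row is the pose to reach, as a shift and turn from the pose commanded when the call began; what a row does not reach only later rows make up. A row lasts 1/12 s, in which the tool goes at most 41.7 mm and 7.16 degrees, less where a joint would pass 70% of its speed; a pose out of reach is approached as far as the arm can. A call with a gripper value outside its range is refused whole. The fingers move at their own pace and stop on an object; "grip_force" is the grip in N (left out, the last holds). Time passes only in rows, so rows that repeat a pose let the fingers close. It gives the time, the measured TCP pose, the force, the opening and the grip force at its end, in the units of the state.
- read_state(): the state, without advancing time (a new reading comes with each control period).
- optics.grab_frame(name): name is "scene" or "top" or "wrist"; returns the picture (480x640x3 uint8, red, green, blue); there is no depth.
- optics.get_calibration(name): a dict with "mtx" (3x3 intrinsics, pixels), "extrinsics" (4x4, takes a point from world to camera coordinates); the wrist camera has in their place "tool_from_camera" (4x4, takes a point from camera to tool coordinates, whose origin is the TCP and whose axes are the flange's). Camera axes: x right, y down, z forward; pixel columns grow to the right and rows downward; lengths in m; the calibration is good to about 2 mm. A picture is of the moment at which its call begins: read the wrist's pose just before it. get_calibration takes no time and is no camera call.
- workorder.close_job(): hands the job in; it is judged then, once.
The state is a dict: "clock": time; "joints": joint angles; "joint_vel": joint speeds; "tau": joint torques, N m; "ee_pos": TCP position; "orientation": TCP orientation; "force": force on the tool from outside, world axes, zero at the start; "wrist_torque": the same for the moment, N m; "opening": finger opening in m; "finger_force": force on a finger pad.
Only numpy, scipy, OpenCV 4.12 (cv2) and the standard library are available. Lean on these libraries where they do the work, as an engineer would, in place of code of your own. Each camera call takes 0.05 s, during which the arm holds its last target. There are 200 camera calls.

## Working session

There is one attempt and no reset: what is moved stays moved. The work goes in short steps, Python scripts to look and compute and a tool call to move; the robot and the scene stay as the last step left them, time stands still between calls to the robot, and variables do not carry over. Pictures are saved under pics/ and viewed, at most 10 in all, crops included, and the job is handed in when it is done.

Besides the shell and the picture viewer there is one more tool, called after ">>>" by a JSON object that holds its "op" and its "data", one argument or row to a line. send_rows: Moves the arm, as the interface text tells. Its arguments: {"type":"object","properties":{"series":{"type":"array","items":{"type":"array","items":{"type":"number"}}},"grip_force":{"type":"number"}},"required":["series"]}

```bash
mkdir -p pics; cat > h.py <<'E'
import numpy as np, cv2
from bench import read_state, optics, workorder, ctrl
from scipy.spatial.transform import Rotation as R
def cam(name, st=None):
    c=optics.get_calibration(name); K=np.array(c["mtx"])
    if "extrinsics" in c: T=np.linalg.inv(np.array(c["extrinsics"]))
    else:
        W=np.eye(4); W[:3,:3]=R.from_quat(st["orientation"]).as_matrix(); W[:3,3]=st["ee_pos"]
        T=W@np.array(c["tool_from_camera"])
    return K,T
def ray(K,T,uv,z):
    d=T[:3,:3]@np.linalg.solve(K,[uv[0],uv[1],1.]); o=T[:3,3]
    return o+d*(z-o[2])/d[2]
def proj(K,T,p):
    q=K@(np.linalg.inv(T)@np.append(p,1))[:3]; return q[:2]/q[2]
def save(n,im): cv2.imwrite('pics/'+n,cv2.cvtColor(im,cv2.COLOR_RGB2BGR))
E
python3 - <<'E'
from h import *
s=read_state(); print(s, ctrl.nose_length)
save('top.png',optics.grab_frame('top')); save('scene.png',optics.grab_frame('scene'))
for n in('top','scene'): K,T=cam(n); print(K,T)
print(optics.get_calibration('wrist'))
E
```

```text
{'clock': 0.0, 'joints': array([ 1.27374033e+00,  5.28638373e-02,  1.40174103e+00, -1.78405535e-05,
        1.68862894e+00, -7.03344910e-02]), 'joint_vel': array([ 0.00101189,  0.00034278, -0.00176284, -0.00080527, -0.00015101,
        0.00130014]), 'tau': array([ 4.95703080e-04, -3.81685781e+01, -3.60176003e+01, -3.88473757e-05,
        6.45754262e-03, -1.25115423e-05]), 'ee_pos': array([0.11792773, 0.51129084, 0.24745002]), 'orientation': array([ 1.13119113e-01,  9.93581095e-01, -8.08388108e-04, -1.41179317e-04]), 'force': array([ 0.97475011, -0.19880963, -0.9882169 ]), 'wrist_torque': array([-0.02283727, -0.06043677, -0.03679546]), 'finger_force': 0.0, 'opening': 0.08532974642831807} 0.017
[[452.41931041   0.         320.92849713]
 [  0.         452.41931041 246.93792367]
 [  0.           0.           1.        ]] [[-0.02444375 -0.98823641  0.15096786  0.4861133 ]
 [-0.99956447  0.02665772  0.0126585  -0.10896042]
 [-0.01653405 -0.15059269 -0.98845762  0.88691626]
 [ 0.          0.          0.          1.        ]]
[[544.09496561   0.         322.863861  ]
 [  0.         544.09496561 238.16631173]
 [  0.           0.           1.        ]] [[-0.90961568 -0.31361513  0.2724791   0.34441629]
 [-0.41539921  0.67623558 -0.60839867  0.43364206]
 [ 0.00654296 -0.66659658 -0.74538996  0.68141761]
 [ 0.          0.          0.          1.        ]]
{'mtx': array([[340.61116929,   0.        , 318.92457887],
       [  0.        , 340.61116929, 236.55387582],
       [  0.        ,   0.        ,   1.        ]]), 'tool_from_camera': array([[ 2.67495196e-04, -9.48505059e-01, -3.16761868e-01,
         8.22185218e-02],
       [ 9.99999655e-01,  5.02632833e-04, -6.60605654e-04,
        -1.56921752e-04],
       [ 7.85802720e-04, -3.16761582e-01,  9.48504867e-01,
        -1.26653840e-01],
       [ 0.00000000e+00,  0.00000000e+00,  0.00000000e+00,
         1.00000000e+00]])}
```

View pics/top.png

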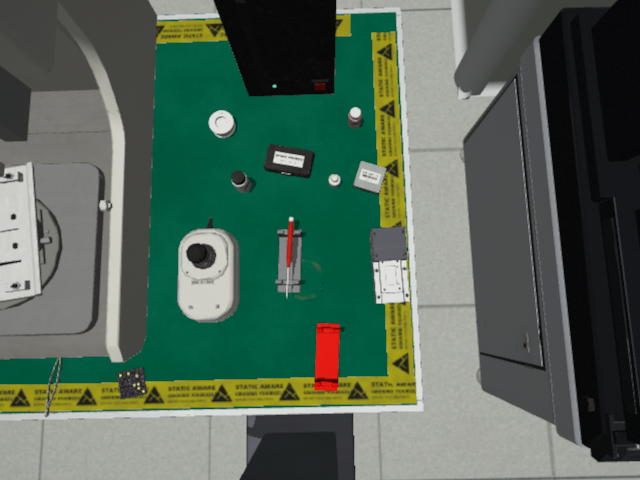

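View pics/scene.png

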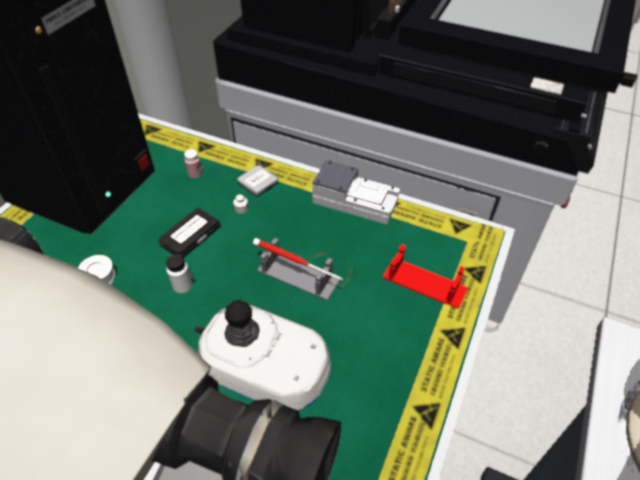

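The top view shows the grey rest at (289,262) with the red handle pointing up the image (+x). The jig is at (390,265), with its hood to +x and its open mouth near row 303. The red look-alike rest is at (328,355).

```bash
python3 - <<'E'
from h import *
K,T=cam('top')
for n,uv,z in [('butt',(291,219),.039),('tip',(287,297),.039),('rest',(289,262),.006),('jigmouthL',(377,303),.032),('jigmouthR',(409,302),.032),('hoodL',(371,228),.052),('hoodR',(405,227),.052),('weight',(335,180),.03),('hoodnearL',(372,260),.052),('hoodnearR',(407,260),.052)]:
    print(n,ray(K,T,uv,z).round(4))
print(R.from_quat(read_state()['orientation']).as_matrix().round(3))
E
```

```text
butt [ 0.6713 -0.0421  0.039 ]
tip [ 0.5228 -0.0325  0.039 ]
rest [ 0.5925 -0.0343  0.006 ]
jigmouthL [ 0.5077 -0.2004  0.032 ]
jigmouthR [ 0.5081 -0.2602  0.032 ]
hoodL [ 0.647 -0.193  0.052]
hoodR [ 0.6472 -0.2567  0.052 ]
weight [ 0.7489 -0.1288  0.03  ]
hoodnearL [ 0.5866 -0.1924  0.052 ]
hoodnearR [ 0.5849 -0.2571  0.052 ]
[[-0.974  0.225 -0.   ]
 [ 0.225  0.974 -0.001]
 [ 0.    -0.001 -1.   ]]
```

>>> {"op": "send_rows", "data": {
  "series": [
    [4,-5,0,1,1],
    [8,-9,0,2,0.8],
    [11,-13,0,3,0.5],
    [14,-16,0,4,0.5],
    [17,-20,0,4,0.5],
    [20,-23,0,5,0.5],
    [23,-26,0,5,0.5],
    [26,-30,0,6,0.5],
    [29,-33,0,6,0.5],
    [32,-36,0,7,0.5],
    [35,-40,0,7,0.5],
    [38,-43,0,8,0.5],
    [41,-46,0,8,0.5],
    [44,-50,-2,9,0.5],
    [46,-53,-4,9.3,0.5],
    [47.9,-54.8,-6,9.3,0.5],
    [47.9,-54.8,-7,9.3,0.5],
    [47.9,-54.8,-7,9.3,0.5],
    [47.9,-54.8,-7,9.3,0.5],
    [47.9,-54.8,-7,9.3,0.5]
  ]
}}

```text
clock: 1.77
ee_pos: [0.5966, -0.0375, 0.1756]
orientation: [0.033, 0.999, 0.0, -0.002]
force: [0.4, -0.8, 0.2]
opening: 0.0428
finger_force: 0.0
```

```bash
python3 - <<'E'
from h import *
s=read_state(); im=optics.grab_frame('wrist'); save('w1.png',im); np.save('s1.npy',s,allow_pickle=True)
print(s['clock'],s['ee_pos'],s['joint_vel'].round(3),s['force'],R.from_quat(s['orientation']).as_matrix()[:,0])
K,T=cam('wrist',s)
h=cv2.cvtColor(im,cv2.COLOR_RGB2HSV)
m=((h[...,1]>150)&(h[...,2]>90)&((h[...,0]<8)|(h[...,0]>172))).astype(np.uint8)
n,l,st,c=cv2.connectedComponentsWithStats(m)
for i in range(1,n):
    if st[i,4]>150:
        p=np.argwhere(l==i)[:,::-1].astype(np.float32); print(st[i],cv2.minAreaRect(p)); print([ray(K,T,q,.039).round(4) for q in cv2.boxPoints(cv2.minAreaRect(p))])
E
```

```text
1.7667 [ 0.59656572 -0.03751589  0.17559522] [ 0.041 -0.07  -0.005  0.008  0.01   0.008] [ 0.4183323  -0.78070007  0.22452724] [-0.99776726  0.06660707  0.0048977 ]
[ 186    0   62   56 3055] ((216.5, 27.5), (55.0, 61.0), 90.0)
[array([ 0.4308, -0.115 ,  0.039 ]), array([ 0.4335, -0.0746,  0.039 ]), array([ 0.466, -0.079,  0.039]), array([ 0.4632, -0.1212,  0.039 ])]
[172  41  18  12 192] ((180.5, 46.5), (11.0, 17.0), 90.0)
[array([ 0.454 , -0.1291,  0.039 ]), array([ 0.4548, -0.1175,  0.039 ]), array([ 0.4615, -0.1187,  0.039 ]), array([ 0.4607, -0.1305,  0.039 ])]
[193  62  57  13 700] ((221.0, 68.0), (12.0, 56.0), 90.0)
[array([ 0.4678, -0.1171,  0.039 ]), array([ 0.4704, -0.0781,  0.039 ]), array([ 0.478 , -0.0791,  0.039 ]), array([ 0.4754, -0.1185,  0.039 ])]
[ 316  211   13  100 1078] ((322.0, 260.5), (99.0, 12.0), 90.0)
[array([ 0.58  , -0.0389,  0.039 ]), array([ 0.5806, -0.0294,  0.039 ]), array([ 0.6697, -0.0345,  0.039 ]), array([ 0.669, -0.045,  0.039])]
```

View pics/w1.png

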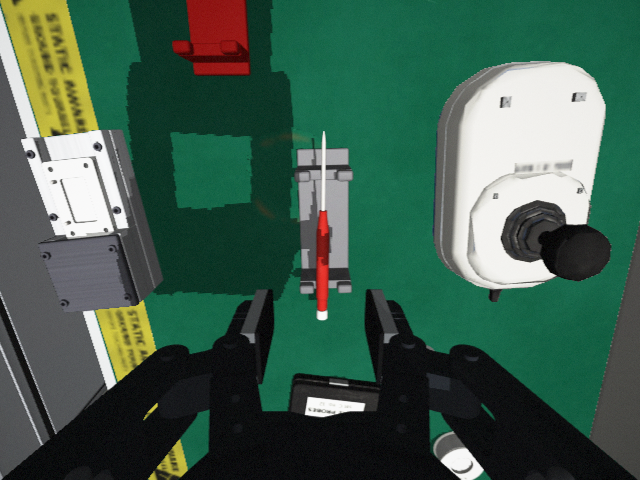

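The wrist view shows the screwdriver lying in the grey rest, with its tip at about (324,132) and its white butt end at about (322,320). The carrier and jig are at the left, with the mouth edge at about row 135.

```bash
python3 - <<'E'
from h import *
s=np.load('s1.npy',allow_pickle=True).item(); K,T=cam('wrist',s)
b=ray(K,T,(322,320),.039);t=ray(K,T,(324,131),.039)
print(b,t,(b+t)/2,np.linalg.norm(b-t),np.degrees(np.arctan2(*(b-t)[1::-1])), 'tool heading',np.degrees(np.arctan2(-.0666,.9978)))
# jig: hood top corners far/near, rail corners
for n,uv,z in [('railmouth L',(22,138),.032),('mouth R',(121,130),.032),('hoodfarL',(59,312),.052),('hoodfarR',(143,304),.052),('hoodnearL',(40,242),.052),('hoodnearR',(124,235),.052)]: print(n,ray(K,T,uv,z).round(4))
print(s['force'],s['finger_force'])
E
```

```text
[ 0.67933386 -0.04043046  0.039     ] [ 0.5197852  -0.02879211  0.039     ] [ 0.59955953 -0.03461128  0.039     ] 0.1599725854055955 -4.172078046153198 tool heading -3.8186482521855813
railmouth L [ 0.5097 -0.2592  0.032 ]
mouth R [ 0.509  -0.1823  0.032 ]
hoodfarL [ 0.6491 -0.2588  0.052 ]
hoodfarR [ 0.6463 -0.187   0.052 ]
hoodnearL [ 0.5873 -0.2548  0.052 ]
hoodnearR [ 0.586  -0.1881  0.052 ]
[ 0.4183323  -0.78070007  0.22452724] 0.0
```

>>> {"op": "send_rows", "data": {
  "grip_force": 40,
  "series": [
    [0.2,0.2,-3,0,0.5],
    [0.2,0.2,-6,0,0.5],
    [0.2,0.2,-9,0,0.5],
    [0.2,0.2,-12,0,0.5],
    [0.2,0.2,-13.3,0,0.5],
    [0.2,0.2,-13.8,0,0.5],
    [0.2,0.2,-13.8,0,0.5],
    [0.2,0.2,-13.8,0,0.5],
    [0.2,0.2,-13.8,0,0.5]
  ]
}}

```text
clock: 2.57
ee_pos: [0.6004, -0.0344, 0.0431]
orientation: [0.032, 0.999, -0.0, 0.002]
force: [0.6, -0.3, 0.9]
opening: 0.0431
finger_force: 0.0
```

>>> {"op": "send_rows", "data": {
  "series": [
    [0,0,0,0,0.3],
    [0,0,0,0,0.2],
    [0,0,0,0,0.1],
    [0,0,0,0,0],
    [0,0,0,0,0],
    [0,0,0,0,0],
    [0,0,0,0,0],
    [0,0,0,0,0]
  ]
}}

```text
clock: 3.23
ee_pos: [0.5995, -0.0347, 0.0413]
orientation: [0.032, 0.999, -0.0, 0.001]
force: [-1.6, -1.1, 6.2]
opening: 0.0098
finger_force: 39.3
```

>>> {"op": "send_rows", "data": {
  "series": [
    [0,0,0.5,0,0],
    [0,0,1.5,0,0],
    [0,0,3,0,0],
    [0,0,5,0,0],
    [0,0,7,0,0],
    [0,0,7,0,0],
    [0,0,7,0,0]
  ]
}}

```text
clock: 3.82
ee_pos: [0.5997, -0.0344, 0.1119]
orientation: [0.032, 0.999, -0.0, 0.001]
force: [-0.2, 0.2, -0.1]
opening: 0.0096
finger_force: 38.9
```

```bash
python3 - <<'E'
from h import *
s=read_state(); im=optics.grab_frame('wrist'); save('w2.png',im)
print(s)
E
```

```text
{'clock': 3.8167, 'joints': array([-1.18856831e-01,  3.42309554e-01,  1.34569637e+00,  2.29423630e-04,
        1.45064424e+00, -1.62530560e+00]), 'joint_vel': array([-0.00047589,  0.0328195 ,  0.04225968, -0.00236208, -0.00977475,
        0.00063345]), 'tau': array([ 9.43457242e-03, -4.98149979e+01, -3.58756649e+01,  2.71111348e-03,
        7.44382082e-02,  1.99991841e-04]), 'ee_pos': array([ 0.59972418, -0.0343963 ,  0.11193096]), 'orientation': array([ 3.21817700e-02,  9.99480943e-01, -1.38949669e-05,  1.47558045e-03]), 'force': array([-0.24652819,  0.15029454, -0.10547298]), 'wrist_torque': array([ 0.05148236,  0.0122433 , -0.0615361 ]), 'finger_force': 38.934491872787476, 'opening': 0.009632916463594446}
```

View pics/w2.png

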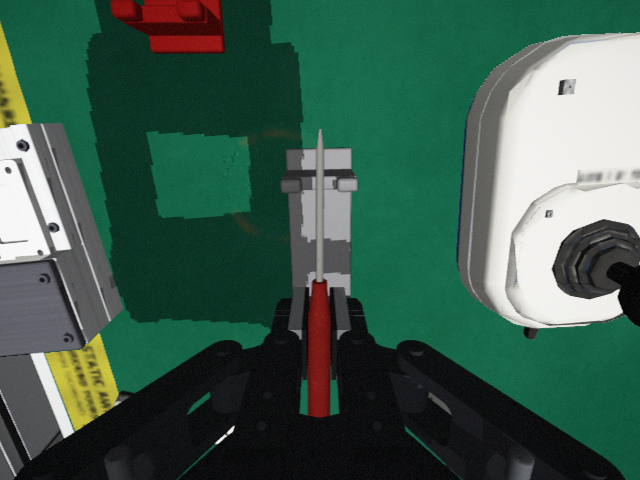

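The driver is held level, with its tip at about (320,128). The rest and the red look-alike are undisturbed. Next I take one closer look at the jig.

>>> {"op": "send_rows", "data": {
  "series": [
    [0,-3,3,2,0],
    [0,-6,5,4,0],
    [0,-9,7,5,0],
    [0,-12,9,5,0],
    [0,-14,10,5,0],
    [0,-15,10,5,0],
    [0,-15,10,5,0],
    [0,-15,10,5,0],
    [0,-15,10,5,0]
  ]
}}

```text
clock: 4.62
ee_pos: [0.5986, -0.1828, 0.2081]
orientation: [-0.012, 1.0, 0.001, -0.002]
force: [1.0, 0.9, -1.0]
opening: 0.0093
finger_force: 39.0
```

```bash
python3 - <<'E'
from h import *
s=read_state(); im=optics.grab_frame('wrist'); save('w3.png',im); np.save('s3.npy',s,allow_pickle=True)
print(s['clock'],s['ee_pos'],s['joint_vel'].round(3),s['force'],R.from_quat(s['orientation']).as_matrix()[:,0])
E
```

```text
4.6167 [ 0.59862787 -0.18284773  0.20807787] [ 0.009 -0.008 -0.007 -0.002  0.001 -0.003] [ 1.04427182  0.93850442 -0.97545896] [-0.99970568 -0.0240376   0.00327934]
```

View pics/w3.png

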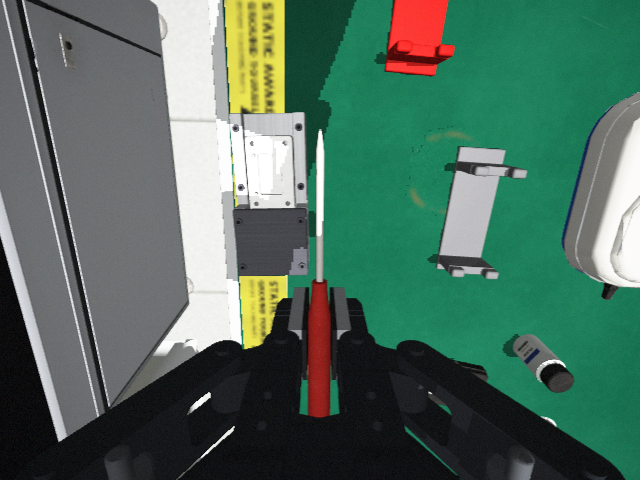

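The jig is clear, with its mouth at row ~113, the hood from row ~208 to ~276 and the carrier at rows ~135–208. I'll crop it to read the edges.

```bash
python3 - <<'E'
from h import *
im=cv2.imread('pics/w3.png')[100:290,215:335]
cv2.imwrite('pics/w3c.png',cv2.resize(im,None,fx=3.1,fy=3.1,interpolation=cv2.INTER_CUBIC))
E
```

```text
(no output)
```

View pics/w3c.png

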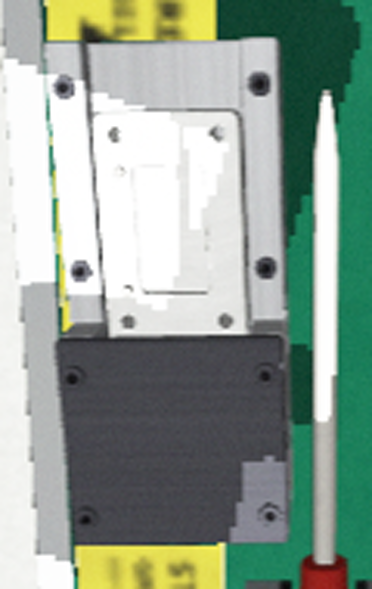

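```bash
python3 - <<'E'
from h import *
s=np.load('s3.npy',allow_pickle=True).item(); K,T=cam('wrist',s)
f=lambda u,v,z: ray(K,T,(215+(u+.5)/3.1-.5,100+(v+.5)/3.1-.5),z)
A=(f(64,87,.032)+f(260,83,.032))/2; B=(f(80,271,.032)+f(265,267,.032))/2
C=(f(72,377,.052)+f(265,375,.052))/2; D=(f(86,519,.052)+f(270,516,.052))/2
P=np.array([A,B,C,D])
print(P.round(4)); a=np.polyfit(P[:,0],P[:,1],1); print('heading',np.degrees(np.arctan(a[0])), 'y at .51',np.polyval(a,.51),'y at .6',np.polyval(a,.6))
for d in [(64,87,.032),(260,83,.032),(80,271,.032),(265,267,.032)]: print(f(*d))
print('mouth',f(160,40,.032),'rear',f(168,112,.036),f(100,114,.036),f(237,110,.036),'hood near',f(170,339,.052),'far',f(180,543,.052))
q=(326,92); t=f(*q,s['ee_pos'][2]-.0023); print('tip',t, 'butt',f(0,0,0)*0)
M=R.from_quat(s['orientation']).as_matrix(); print('tip in tool', M.T@(t-s['ee_pos']))
E
```

```text
[[ 0.5203 -0.2287  0.032 ]
 [ 0.5707 -0.2268  0.032 ]
 [ 0.5971 -0.2258  0.052 ]
 [ 0.6397 -0.2239  0.052 ]]
heading 2.2570971714022927 y at .51 -0.2291315628144696 y at .6 -0.22558428770898004
[ 0.52145076 -0.25542452  0.032     ]
[ 0.51910912 -0.20188344  0.032     ]
[ 0.57195045 -0.25347263  0.032     ]
[ 0.56950606 -0.20016451  0.032     ]
mouth [ 0.50872629 -0.22890846  0.032     ] rear [ 0.52718295 -0.22660005  0.036     ] [ 0.52815329 -0.2450837   0.036     ] [ 0.526207   -0.20786377  0.036     ] hood near [ 0.58652544 -0.2251255   0.052     ] far [ 0.64782607 -0.22349381  0.052     ]
tip [ 0.51862045 -0.18447881  0.20577787] butt [ 0. -0.  0.]
tip in tool [0.08001553 0.00028773 0.00256296]
```

>>> {"op": "send_rows", "data": {
  "series": [
    [-3,-1,-1,0.9,0],
    [-6,-2,-2,0.9,0],
    [-9,-3,-3,0.9,0],
    [-12,-4,-4,0.9,0],
    [-15,-5,-5,0.9,0],
    [-17.5,-5,-7,0.9,0],
    [-18.4,-5,-10,0.9,0],
    [-18.4,-5,-12.5,0.9,0],
    [-18.4,-5,-14.5,0.9,0],
    [-18.4,-5,-15.5,0.9,0],
    [-18.4,-5,-15.7,0.9,0],
    [-18.4,-5,-15.7,0.9,0],
    [-18.4,-5,-15.7,0.9,0]
  ]
}}

```text
clock: 5.75
ee_pos: [0.4159, -0.2345, 0.0545]
orientation: [-0.02, 1.0, -0.0, 0.001]
force: [-0.7, -0.4, 0.6]
opening: 0.0097
finger_force: 39.0
```

```bash
python3 - <<'E'
from h import *
s=read_state(); im=optics.grab_frame('top'); save('t2.png',cv2.resize(im[190:380,250:430],None,fx=3.1,fy=3.1,interpolation=cv2.INTER_CUBIC))
print(s['clock'],s['ee_pos'],s['force'],R.from_quat(s['orientation']).as_matrix().round(4))
E
```

```text
5.75 [ 0.41589466 -0.23450345  0.05449886] [-0.67314752 -0.4271332   0.58017634] [[-9.992e-01 -3.920e-02  1.500e-03]
 [-3.920e-02  9.992e-01 -9.000e-04]
 [-1.500e-03 -1.000e-03 -1.000e+00]]
```

View pics/t2.png

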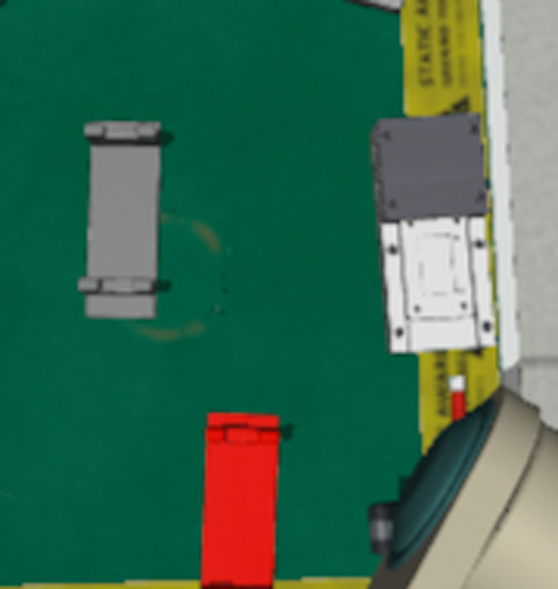

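The crop shows the butt at about (458,377), in front of the jig mouth whose corners are at about (390,352) and (495,346). I'll check the lateral offset with rays.

```bash
python3 - <<'E'
from h import *
K,T=cam('top')
f=lambda u,v,z: ray(K,T,(250+(u+.5)/3.1-.5,190+(v+.5)/3.1-.5),z)
print('butt',f(458,377,.0522+.0),'butt lower',f(458,420,.0522))
for d in [(390,352,.032),(495,346,.032),(399,333,.032),(487,326,.032),(393,250,.032),(478,244,.032),(393,203,.052),(478,198,.052),(387,133,.052),(470,130,.052)]: print(f(*d).round(4))
E
```

```text
butt [ 0.49130944 -0.23467228  0.0522    ] butt lower [ 0.46642461 -0.23343108  0.0522    ]
[ 0.5074 -0.1975  0.032 ]
[ 0.5094 -0.2609  0.032 ]
[ 0.5187 -0.2034  0.032 ]
[ 0.5215 -0.2567  0.032 ]
[ 0.5691 -0.202   0.032 ]
[ 0.5714 -0.2539  0.032 ]
[ 0.5954 -0.201   0.052 ]
[ 0.5971 -0.2519  0.052 ]
[ 0.6381 -0.1992  0.052 ]
[ 0.6386 -0.2493  0.052 ]
```

>>> {"op": "send_rows", "data": {
  "series": [
    [0,0.3,-0.8,0,0],
    [0,0.3,-1.6,0,0],
    [0,0.3,-2.3,0,0],
    [0,0.3,-2.3,0,0],
    [0,0.3,-2.3,0,0],
    [0,0.3,-2.3,0,0]
  ]
}}

```text
clock: 6.3
ee_pos: [0.4151, -0.2315, 0.0303]
orientation: [-0.019, 1.0, 0.0, -0.0]
force: [0.9, -0.4, 0.2]
opening: 0.0097
finger_force: 39.0
```

>>> {"op": "send_rows", "data": {
  "series": [
    [0.3,0,0,0,0],
    [0.7,0,0,0,0],
    [1.1,0.05,0,0,0],
    [1.5,0.05,0,0,0],
    [1.9,0.1,0,0,0],
    [2.2,0.1,0,0,0],
    [2.5,0.1,0,0,0],
    [2.7,0.1,0,0,0],
    [2.8,0.1,0,0,0],
    [2.8,0.1,0,0,0],
    [2.8,0.1,0,0,0],
    [2.8,0.1,0,0,0]
  ]
}}

```text
clock: 7.3
ee_pos: [0.4429, -0.2304, 0.0303]
orientation: [-0.019, 1.0, 0.0, -0.0]
force: [0.8, 0.7, -0.7]
opening: 0.0092
finger_force: 39.0
```

>>> {"op": "send_rows", "data": {
  "series": [
    [0.1,0,0,0,0],
    [0.2,0,0,0,0],
    [0.3,0,0,0,0],
    [0.4,0,0,0,0],
    [0.5,0.02,0,0,0],
    [0.6,0.02,0,0,0],
    [0.6,0.02,0,0,0],
    [0.6,0.02,0,0,0]
  ]
}}

```text
clock: 7.97
ee_pos: [0.4491, -0.2302, 0.0303]
orientation: [-0.019, 1.0, 0.0, -0.0]
force: [0.5, 0.3, 0.3]
opening: 0.0095
finger_force: 39.0
```

>>> {"op": "send_rows", "data": {
  "series": [
    [0.1,0,0,0,0],
    [0.2,0,0,0,0],
    [0.3,0,0,0,0],
    [0.4,0.02,0,0,0],
    [0.4,0.02,0,0,0],
    [0.4,0.02,0,0,0]
  ]
}}

```text
clock: 8.47
ee_pos: [0.453, -0.23, 0.0303]
orientation: [-0.019, 1.0, 0.0, -0.0]
force: [-1.7, -0.9, -0.3]
opening: 0.0094
finger_force: 39.1
```

>>> {"op": "send_rows", "data": {
  "series": [
    [0.1,0,0,0,0],
    [0.2,0,0,0,0],
    [0.3,0,0,0,0],
    [0.4,0.02,0,0,0],
    [0.4,0.02,0,0,0],
    [0.4,0.02,0,0,0]
  ]
}}

```text
clock: 8.97
ee_pos: [0.4573, -0.2298, 0.0304]
orientation: [-0.019, 1.0, 0.0, 0.0]
force: [-0.1, 0.2, -1.0]
opening: 0.0094
finger_force: 39.0
```

>>> {"op": "send_rows", "data": {
  "series": [
    [0.1,0,0,0,0],
    [0.2,0,0,0,0],
    [0.3,0.01,0,0,0]
  ]
}}

```text
clock: 9.22
ee_pos: [0.4601, -0.2297, 0.0303]
orientation: [-0.019, 1.0, 0.0, -0.0]
force: [-1.2, -0.4, -0.7]
opening: 0.0097
finger_force: 39.0
```

```bash
python3 - <<'E'
from h import *
s=read_state(); im=optics.grab_frame('top'); save('t3.png',cv2.resize(im[220:320,355:425],None,fx=5.5,fy=5.5,interpolation=cv2.INTER_CUBIC))
print(s['clock'],s['ee_pos'],s['force'])
E
```

```text
9.2167 [ 0.4600545  -0.22971512  0.03030577] [-1.209179   -0.4146798  -0.73061386]
```

View pics/t3.png

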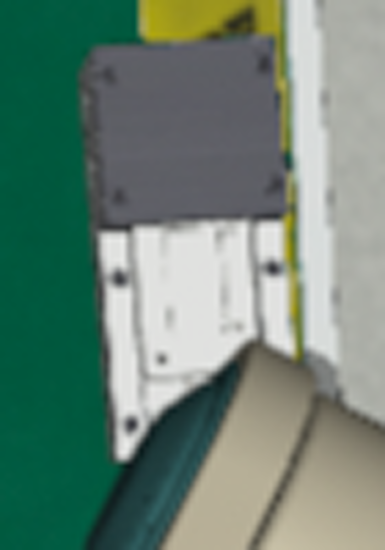

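The carrier's rear edge now shows at about (170,378) in the crop, with the arm hiding the butt.

```bash
python3 - <<'E'
from h import *
K,T=cam('top')
f=lambda u,v,z: ray(K,T,(355+(u+.5)/5.5-.5,220+(v+.5)/5.5-.5),z)
print('rear',f(170,378,.036),'mouth left corner',f(115,460,.032),'screws',f(162,358,.036),f(238,328,.036))
g=lambda u,v,z: ray(K,T,(250+(u+.5)/3.1-.5,190+(v+.5)/3.1-.5),z)
print('before carrier screws',g(417,309,.036),g(464,306,.036))
E
```

```text
rear [ 0.53447067 -0.2170123   0.036     ] mouth left corner [ 0.50734624 -0.19756518  0.032     ] screws [ 0.54133467 -0.21460463  0.036     ] [ 0.55089078 -0.24094155  0.036     ]
before carrier screws [ 0.53262953 -0.21445569  0.036     ] [ 0.53371489 -0.24283772  0.036     ]
```

The carrier has moved about 8.7 mm with the tool. The stop could be close now, so I'm switching to small taps.

>>> {"op": "send_rows", "data": {
  "series": [
    [0.05,0,0,0,0],
    [0.1,0,0,0,0],
    [0.15,0,0,0,0],
    [0.2,0.01,0,0,0]
  ]
}}

```text
clock: 9.6
ee_pos: [0.4621, -0.2296, 0.0303]
orientation: [-0.019, 1.0, 0.0, -0.0]
force: [-1.9, -0.7, -0.3]
opening: 0.0097
finger_force: 39.0
```

>>> {"op": "send_rows", "data": {
  "series": [
    [0.05,0,0,0,0],
    [0.1,0,0,0,0],
    [0.15,0,0,0,0]
  ]
}}

```text
clock: 9.85
ee_pos: [0.4636, -0.2296, 0.0303]
orientation: [-0.019, 1.0, 0.0, 0.0]
force: [-2.5, -0.4, -1.2]
opening: 0.0095
finger_force: 39.0
```

>>> {"op": "send_rows", "data": {
  "series": [
    [0.05,0,0,0,0],
    [0.1,0,0,0,0],
    [0.15,0,0,0,0]
  ]
}}

```text
clock: 10.1
ee_pos: [0.4651, -0.2296, 0.0303]
orientation: [-0.019, 1.0, 0.0, 0.0]
force: [-1.5, -0.5, 0.0]
opening: 0.0098
finger_force: 39.0
```

>>> {"op": "send_rows", "data": {
  "series": [
    [0.05,0,0,0,0],
    [0.1,0.01,0,0,0]
  ]
}}

```text
clock: 10.27
ee_pos: [0.4661, -0.2295, 0.0303]
orientation: [-0.019, 1.0, 0.0, -0.0]
force: [-2.3, -0.3, -0.4]
opening: 0.0094
finger_force: 39.0
```

>>> {"op": "send_rows", "data": {
  "series": [
    [0.05,0,0,0,0],
    [0.1,0.01,0,0,0]
  ]
}}

```text
clock: 10.43
ee_pos: [0.4671, -0.2294, 0.0303]
orientation: [-0.019, 1.0, 0.0, -0.0]
force: [-2.7, -0.5, -0.8]
opening: 0.0099
finger_force: 39.0
```

>>> {"op": "send_rows", "data": {
  "series": [
    [0.05,0,0,0,0],
    [0.1,0,0,0,0]
  ]
}}

```text
clock: 10.6
ee_pos: [0.4681, -0.2294, 0.0303]
orientation: [-0.019, 1.0, 0.0, -0.0]
force: [-1.4, -0.1, -0.8]
opening: 0.0092
finger_force: 39.0
```

>>> {"op": "send_rows", "data": {
  "series": [
    [0.05,0,0,0,0],
    [0.1,0.01,0,0,0]
  ]
}}

```text
clock: 10.77
ee_pos: [0.4691, -0.2294, 0.0303]
orientation: [-0.019, 1.0, 0.0, 0.0]
force: [-2.5, -0.1, -0.3]
opening: 0.0098
finger_force: 39.0
```

>>> {"op": "send_rows", "data": {
  "series": [
    [0.05,0,0,0,0],
    [0.1,0,0,0,0]
  ]
}}

```text
clock: 10.93
ee_pos: [0.4701, -0.2293, 0.0303]
orientation: [-0.019, 1.0, 0.0, 0.0]
force: [-2.1, 0.8, -0.0]
opening: 0.01
finger_force: 39.0
```

>>> {"op": "send_rows", "data": {
  "series": [
    [0.05,0,0,0,0],
    [0.1,0,0,0,0]
  ]
}}

```text
clock: 11.1
ee_pos: [0.4711, -0.2293, 0.0303]
orientation: [-0.019, 1.0, 0.0, -0.0]
force: [-2.0, 0.6, 0.3]
opening: 0.0098
finger_force: 39.0
```

>>> {"op": "send_rows", "data": {
  "series": [
    [0.05,0,0,0,0],
    [0.1,0.01,0,0,0]
  ]
}}

```text
clock: 11.27
ee_pos: [0.472, -0.2292, 0.0303]
orientation: [-0.019, 1.0, 0.0, -0.0]
force: [-2.3, 0.2, 0.2]
opening: 0.0096
finger_force: 39.0
```

>>> {"op": "send_rows", "data": {
  "series": [
    [0.05,0,0,0,0],
    [0.1,0,0,0,0]
  ]
}}

```text
clock: 11.43
ee_pos: [0.473, -0.2292, 0.0303]
orientation: [-0.019, 1.0, 0.0, -0.0]
force: [-2.4, 0.2, 0.5]
opening: 0.0097
finger_force: 39.0
```

>>> {"op": "send_rows", "data": {
  "series": [
    [0.05,0,0,0,0],
    [0.1,0.01,0,0,0]
  ]
}}

```text
clock: 11.6
ee_pos: [0.474, -0.2291, 0.0303]
orientation: [-0.019, 1.0, 0.0, -0.0]
force: [-1.9, -0.1, 0.4]
opening: 0.0098
finger_force: 39.0
```

>>> {"op": "send_rows", "data": {
  "series": [
    [0.05,0,0,0,0],
    [0.1,0,0,0,0]
  ]
}}

```text
clock: 11.77
ee_pos: [0.475, -0.2291, 0.0303]
orientation: [-0.019, 1.0, 0.0, -0.0]
force: [-4.4, 0.7, -0.1]
opening: 0.0097
finger_force: 39.1
```

>>> {"op": "send_rows", "data": {
  "series": [
    [0.05,0,0,0,0],
    [0.1,0.01,0,0,0]
  ]
}}

```text
clock: 11.93
ee_pos: [0.4751, -0.229, 0.0299]
orientation: [-0.019, 1.0, 0.0, -0.001]
force: [-9.3, -0.9, 1.2]
opening: 0.0099
finger_force: 39.2
```

>>> {"op": "send_rows", "data": {
  "series": [
    [0.03,0,0,0,0],
    [0.03,0,0,0,0],
    [0.03,0,0,0,0]
  ]
}}

```text
clock: 12.18
ee_pos: [0.4751, -0.229, 0.0299]
orientation: [-0.019, 1.0, 0.0, -0.002]
force: [-8.1, -0.3, 1.7]
opening: 0.0096
finger_force: 39.3
```

>>> {"op": "send_rows", "data": {
  "series": [
    [0.03,0,0,0,0],
    [0.06,0,0,0,0],
    [0.06,0,0,0,0]
  ]
}}

```text
clock: 12.43
ee_pos: [0.4752, -0.2291, 0.0297]
orientation: [-0.019, 1.0, 0.0, -0.002]
force: [-10.6, -0.9, 3.2]
opening: 0.0094
finger_force: 39.4
```

The force holds at about 10 N while the TCP no longer advances, so the block is home. Next I back straight out.

>>> {"op": "send_rows", "data": {
  "series": [
    [-0.2,0,0,0,0],
    [-0.6,-0.03,0,0,0],
    [-1.2,-0.05,0,0,0],
    [-2,-0.08,0,0,0],
    [-3,-0.12,0,0,0],
    [-4,-0.16,0,0,0],
    [-5,-0.2,0,0,0],
    [-6,-0.24,0,0,0],
    [-6.6,-0.26,0,0,0],
    [-6.6,-0.26,1,0,0],
    [-6.6,-0.26,3,0,0],
    [-6.6,-0.26,6,0,0],
    [-6.6,-0.26,9,0,0],
    [-6.6,-0.26,12,0,0],
    [-6.6,-0.26,13,0,0],
    [-6.6,-0.26,13,0,0],
    [-6.6,-0.26,13,0,0]
  ]
}}

```text
clock: 13.85
ee_pos: [0.411, -0.2316, 0.1602]
orientation: [-0.019, 1.0, -0.0, 0.0]
force: [-0.2, 0.3, -1.3]
opening: 0.0095
finger_force: 39.0
```

```bash
python3 - <<'E'
from h import *
s=read_state(); M=R.from_quat(s['orientation']).as_matrix()
print(s['clock'],s['ee_pos'],s['force'],np.degrees(np.arctan2(-M[1,0],-M[0,0])))
im=optics.grab_frame('wrist'); print(im[124:134,312:330].astype(int).sum(2))
for y in (140,170): print(y, im[y,308:332].astype(int).sum(1))
im=optics.grab_frame('top');K,T=cam('top'); save('t4.png',cv2.resize(im[200:330,270:430],None,fx=4.5,fy=4.5,interpolation=cv2.INTER_CUBIC))
E
```

```text
13.85 [ 0.41102682 -0.23155471  0.16016864] [-0.22318541  0.34408683 -1.27057787] 2.2109299727128082
[[474 473 462 467 464 460 450 459 456 463 457 457 458 453 462 468 463 464]
 [459 457 457 450 452 437 443 435 436 442 438 442 431 440 438 443 450 445]
 [433 446 436 438 438 433 424 422 427 418 414 421 420 416 414 414 431 433]
 [413 410 417 426 418 419 409 404 409 407 391 389 380 373 383 392 405 417]
 [385 404 409 400 407 403 395 391 394 390 363 350 338 345 349 354 360 384]
 [386 403 405 411 411 398 397 453 487 430 356 334 316 317 319 331 355 360]
 [405 413 429 420 424 418 415 473 502 439 378 358 342 347 352 351 367 377]
 [424 433 437 437 439 438 433 482 494 443 404 392 378 372 384 388 389 402]
 [455 447 446 460 460 449 379 430 491 356 356 420 422 415 412 422 423 440]
 [470 464 467 463 466 467 394 441 508 377 392 443 443 431 431 440 451 454]]
140 [288 311 331 360 379 391 404 380 347 311 396 494 506 465 348 318 386 446
 476 487 489 492 470 430]
170 [487 496 505 502 498 490 496 490 534 656 726 748 755 753 736 604 474 488
 490 498 496 496 501 509]
```

View pics/t4.png

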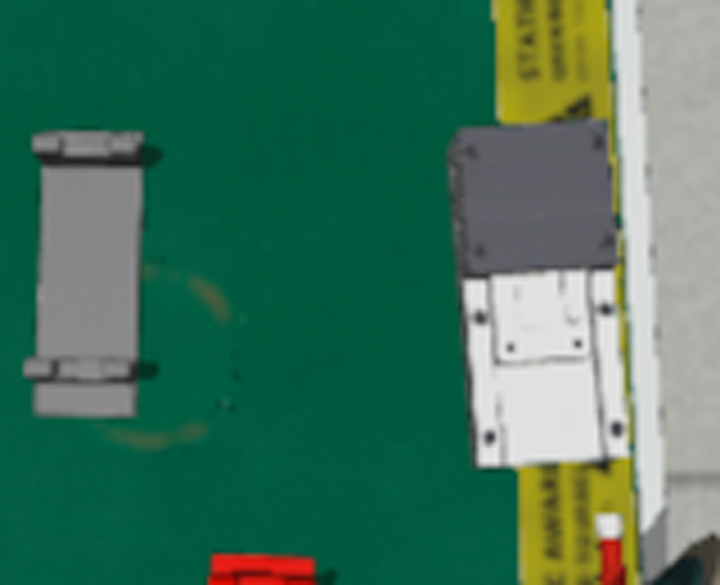

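The carrier has gone deep under the hood, with its rear edge at about row 360. The butt, at (608,525), is clear of the jig. The tip is at the same wrist pixel as before, so the driver hasn't slipped. I'm returning to the rest.

>>> {"op": "send_rows", "data": {
  "series": [
    [2,2,0,-0.6,0],
    [4,4,0,-1.2,0],
    [6,6,0,-1.8,0],
    [8,8.4,0,-2.4,0],
    [10,10.5,0,-3,0],
    [12,12.6,0,-3.6,0],
    [14,14.7,0,-4.2,0],
    [16,16.8,0,-5,0],
    [17.5,18.4,0,-5.5,0],
    [18.4,19.2,-1,-5.9,0],
    [18.85,19.69,-2.5,-5.9,0],
    [18.85,19.69,-4,-5.9,0],
    [18.85,19.69,-4.8,-5.9,0],
    [18.85,19.69,-4.8,-5.9,0],
    [18.85,19.69,-4.8,-5.9,0],
    [18.85,19.69,-4.8,-5.9,0]
  ]
}}

```text
clock: 15.28
ee_pos: [0.5996, -0.035, 0.1129]
orientation: [0.032, 0.999, 0.0, 0.0]
force: [-0.4, -0.9, -0.3]
opening: 0.0097
finger_force: 39.1
```

>>> {"op": "send_rows", "data": {
  "series": [
    [0,0.03,-1.5,0,0],
    [0,0.03,-3,0,0],
    [0,0.03,-4.5,0,0],
    [0,0.03,-5.7,0,0],
    [0,0.03,-6.5,0,0],
    [0,0.03,-6.8,0,0],
    [0,0.03,-7,0,0],
    [0,0.03,-7.1,0,0],
    [0,0.03,-7.1,0,0],
    [0,0.03,-7.1,0,0]
  ]
}}

```text
clock: 16.12
ee_pos: [0.5999, -0.0345, 0.0421]
orientation: [0.032, 0.999, -0.0, 0.001]
force: [1.1, -0.3, -0.8]
opening: 0.0101
finger_force: 39.1
```

>>> {"op": "send_rows", "data": {
  "series": [
    [0,0,-0.05,0,0],
    [0,0,-0.08,0,0],
    [0,0,-0.08,0,0],
    [0,0,-0.08,0,0]
  ]
}}

```text
clock: 16.45
ee_pos: [0.5998, -0.0345, 0.0413]
orientation: [0.032, 0.999, -0.0, 0.001]
force: [-1.2, -0.1, 4.4]
opening: 0.0094
finger_force: 39.7
```

>>> {"op": "send_rows", "data": {
  "grip_force": 20,
  "series": [
    [0,0,0,0,0.1],
    [0,0,0,0,0.14],
    [0,0,0,0,0.18],
    [0,0,0,0,0.25],
    [0,0,0,0,0.35],
    [0,0,0,0,0.45],
    [0,0,0,0,0.5],
    [0,0,0,0,0.5],
    [0,0,0,0,0.5],
    [0,0,0,0,0.5]
  ]
}}

```text
clock: 17.28
ee_pos: [0.5994, -0.0344, 0.0405]
orientation: [0.032, 0.999, 0.0, 0.0]
force: [0.5, 0.7, 0.4]
opening: 0.0429
finger_force: 0.0
```

>>> {"op": "send_rows", "data": {
  "series": [
    [0,0,1,0,0.5],
    [0,0,3,0,0.5],
    [0,0,6,0,0.5],
    [0,0,9,0,0.5],
    [0,0,12,0,0.5],
    [0,0,14,0,0.5],
    [-3,0,14,0,0.5],
    [-6,0,14,0,0.5],
    [-6,0,14,0,0.5],
    [-6,0,14,0,0.5],
    [-6,0,14,0,0.5]
  ]
}}

```text
clock: 18.2
ee_pos: [0.54, -0.0345, 0.1817]
orientation: [0.032, 0.999, -0.0, 0.001]
force: [-0.4, 0.5, 0.4]
opening: 0.0428
finger_force: 0.0
```

```bash
python3 - <<'E'
from h import *
s=read_state(); im=optics.grab_frame('wrist'); save('w5.png',im); print(s['clock'],s['ee_pos'],s['force'])
E
```

```text
18.2 [ 0.54002515 -0.03450266  0.18168496] [-0.42280921  0.53882126  0.36104377]
```

View pics/w5.png

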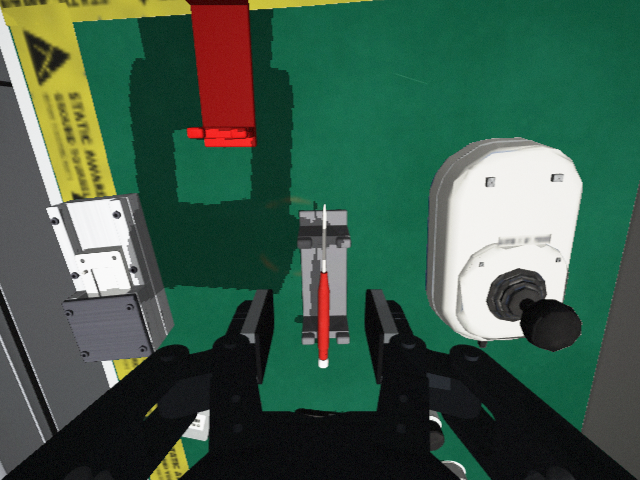

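The screwdriver lies in both notches of the grey rest, tip at (324,207) and butt at (322,366). The carrier is under the hood and the gripper touches nothing, so I'm handing in.

```bash
python3 -c "
from h import *
print(workorder.close_job())"
```

```text
the job is handed in; nothing more can be done
None
```

The carrier was tapped about 24 mm along the channel until it met the hidden stop (about 10 N, no further advance), the screwdriver is back in its grey rest, and the job was handed in at about 18 s on the clock.

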